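# Tip the V-block onto the fixture plate and cradle the roller

## Task

The blue V-block stands on end on the worktop; slide it forward, still standing, until its foot butts squarely against the front edge of the aluminium fixture plate, then push its top over that edge so that it lies on the plate with its groove up and pointing straight back from the plate's front edge, its foot end staying near that front edge. Then take the orange roller from its cradle and lay it in the groove, settled along it and with its whole length on the block. Do not bump the lamp bar above the plate (lean the gripper back towards the robot to get at the block), and leave the bottle, beaker and timer alone.

Things in the scene. Friction and masses are not known exactly. Their poses are not given: they have to be found in the camera images.
- fixture: fixed aluminium plate, 180 x 240 x 13 mm with dark holes. Origin at the front edge, 13 mm below the plate's top, level with the mat; x runs back over the plate, y along the front edge (left), z up. Spans x 0 to 180, y -100 to 140. Steel post 16 thick, 268 high (collar 32 across) on it at x 18, y 120 carries the lamp bar. The front edge is the stop for the V-block
- light_bar: fixed white lamp bar 16 x 210 x 20 mm, level, cantilevered from the post (clamp there 26 x 34 x 28). Origin: its centre, at x 18, y 28, z 266 mm in the plate's frame, axes as the plate's: underside 255 mm up, front face 10 mm behind the plate's front edge. Must not be bumped
- vblock: loose blue block, 76 (x) x 90 (y) x 170 (z) mm, 0.5-0.9 kg, standing at first on a 2 mm red mat 5-35 mm before the plate. Origin: centre of its foot; z from foot to head; steel 90-degree groove along z in the -x face, 50 wide, 25 deep, facing the robot at first. Pushed below 50 mm height it slides; pushed at the head it tips and past about 27 degrees falls; its foot then overhangs 13 to 40 mm
- groove (a point): point on the V-block's groove root at half its length (block frame -13, 0, 85 mm). About 64 mm above the mat when the block lies on the plate, groove up. Sliding the standing block takes a push of 2 to 7 N; it stops dead at the plate.
- roller: loose orange roller, 50 mm diameter, 80 mm long, about 0.35 kg. Origin at its centre, x along its axis. At first it lies in the cradle with its centre 34 mm above the worktop. Seated in the groove its axis is 35 mm above the groove root, about 99 mm above the mat.
- cradle: fixed grey cradle 76 (x) by 74 (y) mm on the worktop, base 6 mm thick, with two saddles up to 23 mm high that hold the roller; origin centre of underside. The roller lies along its x and overhangs it by 2 mm at either end.
- bottle: bystander: amber bottle with black cap, 42 mm across, 89 mm high; origin centre of underside. Leave alone.
- beaker: bystander: clear beaker, 57 mm across, 70 mm high; origin centre of underside. Leave alone.
- timer: bystander: white lab timer, 35 x 64 x 57 mm; origin centre of underside. Leave alone.

How it is judged:
By the outcome, as a careful person would: the job done as asked, in the order asked, and still so for the second after the job is handed in, with the robot touching nothing.
It also fails if it takes over 72 s, if anything falls off the work surface, if the arm or the gripper's body presses on something with over 40 N, if the wrist force passes 120 N, or if a joint passes its speed limit or range.

## Robot

A 6-joint arm with a two-finger parallel gripper is mounted at the origin on a cart in front of the work surface, level with it; the furniture and walls round the work are solid. World frame = base frame: x ahead of the robot, y to its left, z up, the work surface at z = 0. Lengths are in mm, angles in rad, forces in N, time in s.
With the tool pointing down it reaches from about 350 to 875 mm from the base axis. Payload 4.2 kg.
Tool frame: the origin (TCP) lies midway between the tips of the shut fingers; the grasp point (between the pads) lies 19 mm behind it (arm.grasp_offset is the distance from the TCP to the grasp point, in mm); z points along the fingers, y is the line along which they close (so a half turn about z gives the same grasp; the last joint's range is limited). The gripper opens to 85 mm and grips with 20 to 120 N. Pads are 22 mm wide; open, the fingers measure 114 mm over their backs; the gripper's body (76 mm by 85 mm) begins 54 mm behind the grasp point. The pads swing forward as they close: fully open they stand 13 mm farther back than shut.
Start: joints at [-0.959, 0.385, 0.008, 0, -1.194, -0.259], TCP at [215.969, -586.478, 231.312] pointing down, gripper open.
Joint ranges: [-3.14, 3.14], [-1.21, 2.06], [-1.07, 1.41], [-3.16, 2.05], [-2.99, -0.16], [-3.1, 3.1]. Speed limits (rad/s): [2.79, 2.79, 3.14, 3.14, 3.14, 3.14].

## Interface

Orientations are given as a unit quaternion [x, y, z, w].
In Python, from bench import arm gives the robot as it stands. The module is installed in compiled form; this text tells all that it offers.
- The arm moves only by the tool servo_tool, never from a script. Its argument "increments" is a list of rows, each a list of 7 numbers: the opening, from 0 (shut) to 1 (fully open), then the shift along the tool's x, y, z in m, then the turn, a rotation vector about the tool's x, y, z in degrees. In form: [[grip, x, y, z, ax, ay, az], ...]. A call has 1 to 12 rows; each row is the pose to reach, as a shift and turn from the pose commanded when the call began, along the tool's axes at that moment; what a row does not reach only later rows make up. A row lasts 1/8 s, in which the tool goes at most 62.5 mm and 10.7 degrees, less where a joint would pass 70% of its speed; a pose out of reach is approached as far as the arm can. A call with a gripper value outside its range is refused whole. The fingers move at their own pace and stop on an object; the grip force is fixed at half the most. Time passes only in rows, so rows that repeat a pose let the fingers close. It gives the time, the measured TCP pose, the force, the opening and the grip force at its end, in the units of the state.
- arm.read_state(): the state, without advancing time (a new reading comes with each control period).
- arm.get_image(name): name is "side" or "top"; returns a dict with "color" (400x640x3 uint8, red, green, blue), "fx", "fy", "cx", "cy" (pixels), "rvec" (rotation vector, rad) and "tvec" (3), from world to camera coordinates, as OpenCV has them. Camera axes: x right, y down, z forward; pixel columns grow to the right and rows downward; lengths in mm; the calibration is good to about 2 mm. A picture is of the moment at which its call begins. There is no depth.
- arm.job_done(): hands the job in; it is judged then, once.
Trained networks look in the newest picture that a camera, given by its name, has taken for a name from the list of things; names that differ only in an ending like _2 or _b are one class to them, and where a whole thing is asked for, a point or a joint stands for the part that bears it (a point fixed in the world has none). Each returns a list of dicts, best first, with "p" (0 to 1); they miss things now and then, are a little off and sometimes report something else, mostly with a low value. They report only what shows in the picture. A call takes as long as a camera call.
- arm.look_for(camera, thing): "box" ([centre column, centre row, width, height] in pixels, round what is visible of it).
- arm.spot_point(camera, thing): "centre" ([column, row] in pixels: a listed point, or the origin of a listed thing).
The state is a dict: "clock": time; "joints": joint angles; "joint_vel": joint speeds; "joint_efforts": joint torques, N m; "position": TCP position; "ee_rot": TCP orientation; "contact_force": force on the tool from outside, world axes, zero at the start; "wrist_torque": the same for the moment, N m; "gripper_width": finger opening in mm; "grasp_force": force on a finger pad.
Only numpy, scipy, OpenCV 4.12 (cv2) and the standard library are available. Lean on these libraries where they do the work, as an engineer would, in place of code of your own. Each camera call takes 0.05 s, during which the arm holds its last target. There are 200 camera calls.

## Working session

There is one attempt and no reset: what is moved stays moved. The work goes in short steps, Python scripts to look and compute and a tool call to move; the robot and the scene stay as the last step left them, time stands still between calls to the robot, and variables do not carry over. Pictures are saved under pics/ and viewed, at most 10 in all, crops included, and the job is handed in when it is done.

Besides the shell and the picture viewer there is one more tool, called after "Call:" as a command line: name --pt "numbers of a row" for each row, then --argument value for the rest. servo_tool: Moves the arm, as the interface text tells. Its arguments: {"type":"object","properties":{"increments":{"type":"array","items":{"type":"array","items":{"type":"number"}}}},"required":["increments"]}

```bash
mkdir -p pics; cat > h.py <<'E'
from bench import arm
import numpy as np, cv2
from scipy.spatial.transform import Rotation as R
from scipy.optimize import least_squares
def cam(n):
    im=arm.get_image(n); K=np.array([[im['fx'],0,im['cx']],[0,im['fy'],im['cy']],[0,0,1.]])
    return im,K,np.array(im['rvec'],float).ravel(),np.array(im['tvec'],float).ravel()
def proj(c,P): return cv2.projectPoints(np.atleast_2d(np.array(P,float)),c[2],c[3],c[1],None)[0].reshape(-1,2)
def onplane(c,uv,z):
    M=R.from_rotvec(c[2]).as_matrix(); d=M.T@np.linalg.inv(c[1])@np.array([uv[0],uv[1],1]); o=-M.T@c[3]
    return o+d*(z-o[2])/d[2]
def save(c,name): cv2.imwrite('pics/'+name,cv2.cvtColor(c[0]['color'],cv2.COLOR_RGB2BGR))
def tri(c1,u1,c2,u2):
    f=lambda X:np.r_[proj(c1,X)[0]-u1,proj(c2,X)[0]-u2]
    s=least_squares(f,[550,0,50]); return s.x,np.abs(s.fun).max()
def rel(pos,rot,unit=1):
    "target pos (mm), Rotation -> row shift (m), rotvec deg from current measured pose"
    s=arm.read_state(); q=R.from_quat(s['ee_rot']); 
    return np.round(np.r_[q.inv().apply(np.array(pos)-s['position'])/1000, np.degrees((q.inv()*rot).as_rotvec())],4)
E
python3 - <<'E'
from h import *
np.set_printoptions(precision=1,suppress=True)
C={n:cam(n) for n in('side','top')}
for n in C: save(C[n],n+'0.png'); print(n,'cam pos',-R.from_rotvec(C[n][2]).as_matrix().T@C[n][3])
for t in ['fixture','light_bar','vblock','groove','roller','cradle','bottle','beaker','timer']:
    u={}
    for n in C:
        l=arm.spot_point(n,t)
        if l: u[n]=np.array(l[0]['centre']); print(t,n,round(l[0]['p'],2),u[n],onplane(C[n],u[n],0))
    if len(u)==2: print('   tri',*tri(C['side'],u['side'],C['top'],u['top']))
s=arm.read_state();print(s['position'],R.from_quat(s['ee_rot']).as_matrix(),s['clock'])
E
```

```text
side cam pos [ 356.5 -908.1  918.9]
top cam pos [ 308.7   21.1 1428.2]
fixture side 0.64 [326.9 216.3] [582.  153.2   0. ]
fixture top 0.62 [285.9 190.8] [584.2 144.8   0. ]
   tri [581.3 144.1   8.1] 0.3730266730520384
light_bar side 0.53 [328.5 139.8] [702.6 665.6   0. ]
light_bar top 0.97 [263. 168.] [665.7 227.8   0. ]
   tri [596.6 187.3 279.1] 0.24361993353960543
vblock side 0.62 [308.6 221.7] [515.3 139.6   0. ]
vblock top 0.57 [287.1 210.1] [515.8 139.    0. ]
   tri [515.4 139.    0.5] 0.07210706059024119
groove side 0.94 [306.7 201.4] [528.9 251.    0. ]
groove top 0.57 [284.7 209.4] [518.2 147.4   0. ]
   tri [508.8 139.6  87.9] 1.0782947587197782
roller side 0.62 [324.3 294. ] [ 502.1 -174.3   -0. ]
roller top 0.8 [384.9 209.5] [ 520.9 -201.7    0. ]
   tri [ 505.  -196.6   28.7] 3.3704128894437133
cradle side 0.48 [329.2 297.9] [ 512.5 -190.6    0. ]
cradle top 0.66 [383.4 217.3] [ 493.4 -196.     0. ]
   tri [ 504.2 -195.7    5.9] 3.300399933113283
bottle side 0.62 [367.2 363.7] [ 558.1 -402.2    0. ]
bottle top 0.65 [440.5 197.5] [ 565.  -397.1    0. ]
   tri [ 561.7 -398.6   -6.4] 1.26069216230988
beaker side 0.88 [323.3 250.2] [535.5  -4.7   0. ]
beaker top 0.68 [326.5 203.7] [539.6   1.9   0. ]
   tri [538.5   1.9  -6.5] 0.5913488596917489
timer side 0.66 [289.2 171.1] [495.6 459.7   0. ]
timer top 0.53 [200.  214.6] [497.3 441.5   0. ]
   tri [494.4 436.9  15.4] 0.27473629240296304
[ 216.  -586.5  231.3] [[-0.9 -0.3  0. ]
 [-0.3  0.9 -0. ]
 [ 0.  -0.  -1. ]] 1.0
```

View pics/side0.png

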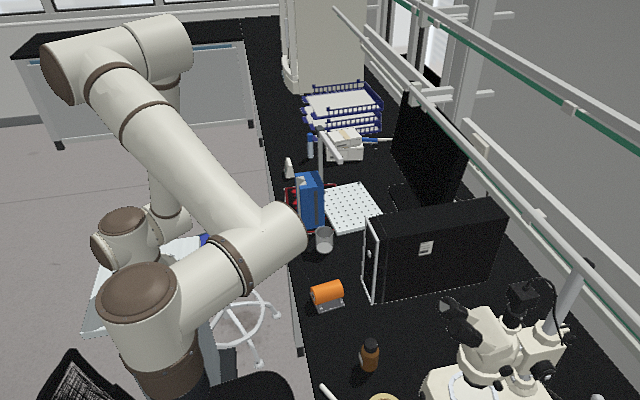

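View pics/top0.png

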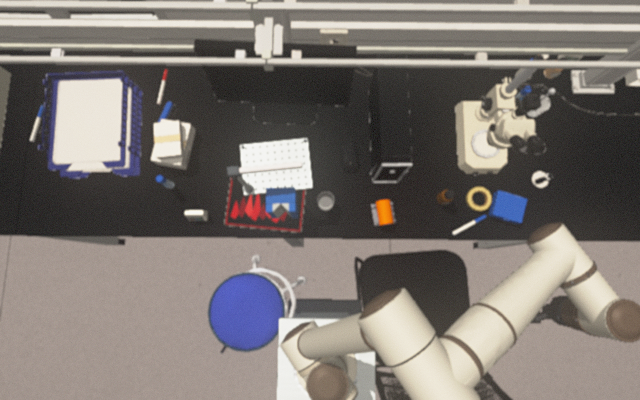

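```bash
python3 - <<'E'
import cv2
a=cv2.imread('pics/top0.png')[130:240,220:400]; cv2.imwrite('pics/topc.png',cv2.resize(a,None,fx=4.4,fy=4.4,interpolation=cv2.INTER_CUBIC))
a=cv2.imread('pics/side0.png')[115:250,270:400]; cv2.imwrite('pics/sidec.png',cv2.resize(a,None,fx=4.4,fy=4.4,interpolation=cv2.INTER_CUBIC))
E
```

```text
(no output)
```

View pics/topc.png

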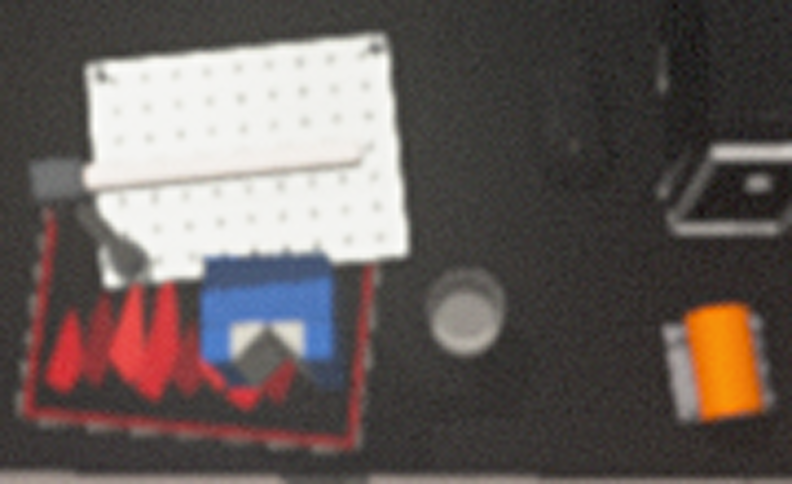

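View pics/sidec.png

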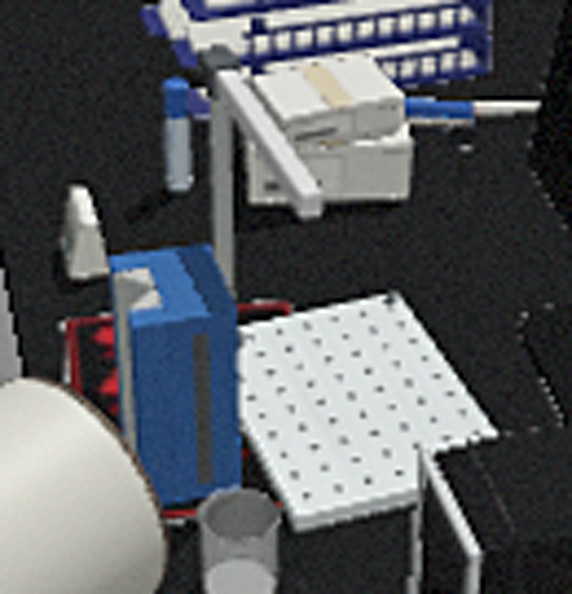

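```bash
cat > fit.py <<'E'
from h import *
from scipy.optimize import minimize
def boxpts(dx,dy,z0,z1):
    return np.array([[x,y,z] for x in(-dx/2,dx/2) for y in(-dy/2,dy/2) for z in(z0,z1)])
def cyl(r,L):
    a=np.linspace(0,2*np.pi,40); return np.array([[s*L/2,r*np.cos(t),r*np.sin(t)] for s in(-1,1) for t in a])
S=6
def hullmask(uv,roi):
    x0,y0,x1,y1=roi; m=np.zeros(((y1-y0)*S,(x1-x0)*S),np.uint8)
    p=((uv-[x0,y0]+.5)*S*16).astype(np.int32); cv2.fillConvexPoly(m,cv2.convexHull(p),255,shift=4)
    return cv2.resize(m,(x1-x0,y1-y0),interpolation=cv2.INTER_AREA)/255.
def silfit(views,pts,pose,x0,step):
    "views: list of (cam, soft mask roi, roi); pose(x)->4x4 pts transform"
    def f(x):
        P=pose(x,pts); return sum(np.abs(hullmask(proj(c,P),r)-m).sum() for c,m,r in views)
    sx=np.vstack([x0]+[np.array(x0)+np.eye(len(x0))[i]*step[i] for i in range(len(x0))])
    r=minimize(f,x0,method='Nelder-Mead',options=dict(initial_simplex=sx,maxiter=600,xatol=.01,fatol=.01)); return r.x,r.fun
def orange(c,roi):
    x0,y0,x1,y1=roi; a=c[0]['color'][y0:y1,x0:x1].astype(int)
    return ((a[...,0]>110)&(a[...,0]-a[...,2]>80)&(a[...,1]<180)).astype(float)
def yawpose(z):
    def p(x,pts): return R.from_euler('z',x[2],degrees=True).apply(pts)+[x[0],x[1],z]
    return p
E
python3 - <<'E'
from fit import *
np.set_printoptions(precision=2,suppress=True)
cs,ct=cam('side'),cam('top')
T=lambda l:np.array(l)/4.4-.5+[220,130]; Sd=lambda l:np.array(l)/4.4-.5+[270,115]
# plate
pt=T([(87,62),(387,35),(408,258),(105,285)]); ps=Sd([(393,293),(495,432),(292,520)])
def fp(x):
    q=R.from_euler('z',x[2],degrees=True)
    P=lambda l:q.apply(np.array(l,float))+[x[0],x[1],x[3]]
    return np.r_[(proj(ct,P([(180,140,13),(180,-100,13),(0,-100,13),(0,140,13)]))-pt).ravel(),(proj(cs,P([(180,140,13),(180,-100,13),(0,-100,13)]))-ps).ravel()]
r=least_squares(fp,[560,140,-5,2]);print('plate x y yaw z',r.x,r.fun)
bt=T([(203,258),(328,253),(331,360),(203,362)]); bs=Sd([(110,255),(208,245),(238,312),(133,325),(240,490)])
def fb(x):
    q=R.from_euler('z',x[2],degrees=True); P=lambda l:q.apply(np.array(l,float))+[x[0],x[1],2]
    return np.r_[(proj(ct,P([(38,45,170),(38,-45,170),(-38,-45,170),(-38,45,170)]))-bt).ravel(),(proj(cs,P([(-38,45,170),(38,45,170),(38,-45,170),(-38,-45,170),(38,-45,0)]))-bs).ravel()]
r=least_squares(fb,[515,140,0]);print('block',r.x,r.fun)
rs,rt=(305,270,355,320),(365,190,405,235)
for v in ([(cs,orange(cs,rs),rs),(ct,orange(ct,rt),rt)],[(ct,orange(ct,rt),rt)],[(cs,orange(cs,rs),rs)]):
    print('roller',silfit(v,cyl(25,80),yawpose(34),[505,-196,7],[8,8,10]))
# lamp bar
print(proj(ct,[0,0,0])[0]*0+ct[1][0,0])
E
```

```text
plate x y yaw z [577.   151.34   6.42  13.2 ] [-0.2   1.75 -0.36  1.11 -0.03  0.31 -0.59  1.23  0.09 -2.65  4.53  4.84
 -0.38 -3.06]
block [523.27 147.15   1.7 ] [-0.17 -0.34  0.53  0.2   0.11  0.21 -0.2   0.36 -0.33  0.21  0.34 -0.96
  0.12 -0.52 -0.15  0.31  0.4   0.24]
roller (array([ 507.75, -192.9 ,    8.39]), np.float64(87.24313725490197))
roller (array([ 508.74, -192.97,    8.49]), np.float64(25.80392156862745))
roller (array([ 506.23, -193.05,    8.03]), np.float64(54.78823529411765))
[414.18 414.18]
```

```bash
cat > bl.py <<'E'
from fit import *
def blue(c,roi):
    x0,y0,x1,y1=roi; a=c[0]['color'][y0:y1,x0:x1].astype(int)
    return a[...,2]-a[...,0]>25
E
python3 - <<'E'
from bl import *
np.set_printoptions(precision=2,suppress=True)
cs,ct=cam('side'),cam('top')
T=lambda l:np.array(l)/4.4-.5+[220,130]; Sd=lambda l:np.array(l)/4.4-.5+[270,115]
pt=T([(87,62),(387,35),(408,258),(105,285)]); ps=Sd([(393,293),(292,520)])
def fp(x,z=2):
    q=R.from_euler('z',x[2],degrees=True)
    P=lambda l:q.apply(np.array(l,float))+[x[0],x[1],z]
    return np.r_[(proj(ct,P([(180,140,13),(180,-100,13),(0,-100,13),(0,140,13)]))-pt).ravel(),(proj(cs,P([(180,140,13),(0,-100,13)]))-ps).ravel()]
r=least_squares(fp,[560,140,-5]);print('plate x y yaw',r.x,r.fun)
q=R.from_euler('z',r.x[2],degrees=True); o=np.r_[r.x[:2],2]
for e in(-77,133): 
    p=q.apply([18,e,266])+o; print('bar end',p,proj(ct,p)[0],(proj(ct,p)[0]+.5-[220,130])*4.4,(proj(cs,p)[0]+.5-[270,115])*4.4)
# white mask edges of the plate right side and front edge in the top image
g=ct[0]['color'].astype(int).min(2); M=(g>150).astype(np.uint8)
n,l,st,ce=cv2.connectedComponentsWithStats(M[130:200,232:320]); print(st)
# render compare for plate: XOR fit against region free of bar/block
roi=(232,132,322,200); mask=M[132:200,232:322].astype(float)
# ignore zones: around bar, post, block
ign=np.ones_like(mask)
ign[ (160-132):(178-132), :60]=0; ign[(172-132):, :(300-232)]=0
hp=np.array([(180,140,13),(180,-100,13),(0,-100,13),(0,140,13)],float)
def f(x):
    P=R.from_euler('z',x[2],degrees=True).apply(hp)+[x[0],x[1],2]
    h=hullmask(proj(ct,P),roi); return (np.abs(h-np.maximum(mask,cv2.morphologyEx(mask,cv2.MORPH_CLOSE,np.ones((5,5)))))*ign).sum()
s=minimize(f,r.x,method='Nelder-Mead',options=dict(initial_simplex=np.vstack([r.x]+[r.x+np.eye(3)[i]*5 for i in range(3)])));print(s.x,s.fun,f(r.x))
E
```

```text
plate x y yaw [581.56 151.86   6.16] [ 0.53  1.26 -0.15  0.97 -0.09 -0.22 -0.11  0.34  1.34 -0.37  0.81 -0.78]
bar end [607.72  77.24 268.  ] [301.86 165.3 ] [362.39 157.51] [311.37 205.39]
bar end [585.17 286.02 268.  ] [229.09 172.3 ] [ 42.18 188.33] [214.93  62.39]
[[   0    0   88   70 2828]
 [   7    8   74   56 3307]
 [  11   57    5    8   25]]
[585.24 150.91   6.55] 53.6156862745098 108.15294117647058
```

```bash
cat >> h.py <<'E'
def tool(yaw,lean):
    y,t=np.radians([yaw,lean]); M=np.array([[-np.cos(t),0,np.sin(t)],[0,1,0],[-np.sin(t),0,-np.cos(t)]])
    return R.from_euler('z',y)*R.from_matrix(M)
def chain(wps):
    "print shift/turn of each waypoint from the present pose (for one call)"
    for p,yaw,lean in wps: print(list(map(float,rel(p,tool(yaw,lean)))))
def st():
    s=arm.read_state(); q=R.from_quat(s['ee_rot']); z=q.as_matrix()[:,2]
    print('t',round(s['clock'],2),'pos',np.round(s['position'],1),'z',np.round(z,3),'y',np.round(q.as_matrix()[:,1],3),'F',np.round(s['contact_force'],1),'w',round(s['gripper_width'],1),'j',np.round(s['joints'],2))
E
python3 -c "
from h import *
chain([([370,-220,240],0,40),([385,142,150],1.7,45)])"
```

```text
[-0.2712, 0.2907, -0.0087, 7.0535, -39.5767, 19.3858]
[-0.4103, 0.6252, 0.0813, 7.2679, -44.5989, 17.5521]
```

Call:
servo_tool --pt "0.65 -0.27 0.29 -0.009 7 -39.6 19.4" --pt "0.65 -0.27 0.29 -0.009 7 -39.6 19.4" --pt "0.65 -0.27 0.29 -0.009 7 -39.6 19.4" --pt "0.65 -0.27 0.29 -0.009 7 -39.6 19.4" --pt "0.65 -0.27 0.29 -0.009 7 -39.6 19.4" --pt "0.65 -0.27 0.29 -0.009 7 -39.6 19.4" --pt "0.65 -0.27 0.29 -0.009 7 -39.6 19.4" --pt "0.65 -0.27 0.29 -0.009 7 -39.6 19.4"

```text
clock: 2.2
position: [369.3, -218.7, 240.7]
ee_rot: [-0.003, 0.939, 0.001, 0.343]
contact_force: [0.4, 0.6, -0.0]
gripper_width: 55.5
grasp_force: 0.0
```

```bash
python3 -c "
from h import *
st();chain([([370,-220,240],0,40),([400,142,150],1.7,45)])"
```

```text
t 2.2 pos [ 369.3 -218.7  240.7] z [ 0.644  0.004 -0.765] y [-0.006  1.     0.   ] F [ 0.4  0.6 -0. ] w 55.5 j [-0.37 -0.19 -0.62 -0.49 -0.52 -0.84]
[-0.0001, -0.0013, 0.001, 0.2364, 0.065, 0.2715]
[0.0331, 0.3605, 0.0906, -0.9014, -4.9347, -0.9921]
```

Call:
servo_tool --pt "0.65 0.033 0.36 0.09 -0.9 -4.9 -1" --pt "0.65 0.033 0.36 0.09 -0.9 -4.9 -1" --pt "0.65 0.033 0.36 0.09 -0.9 -4.9 -1" --pt "0.65 0.033 0.36 0.09 -0.9 -4.9 -1" --pt "0.65 0.033 0.36 0.09 -0.9 -4.9 -1" --pt "0.65 0.033 0.36 0.09 -0.9 -4.9 -1" --pt "0.65 0.033 0.36 0.09 -0.9 -4.9 -1" --pt "0.65 0.033 0.36 0.09 -0.9 -4.9 -1"

```text
clock: 3.2
position: [382.6, 17.3, 106.7]
ee_rot: [-0.011, 0.919, 0.008, 0.393]
contact_force: [-1.2, 0.9, -1.3]
gripper_width: 55.1
grasp_force: 0.0
```

```bash
python3 -c "
from h import *
st();chain([([430,143.5,60],1.7,45),([455,144.5,28],1.7,45),([476,145.2,28],1.7,45)])"
```

```text
t 3.2 pos [382.6  17.3 106.7] z [ 0.723  0.024 -0.691] y [-0.027  1.     0.006] F [-1.2  0.9 -1.3] w 55.1 j [-0.18 -0.02 -0.84 -1.83 -0.16  0.4 ]
[-0.0007, 0.1246, 0.0696, 0.1543, 1.3289, -0.3665]
[0.0052, 0.1247, 0.1098, 0.1543, 1.3289, -0.3665]
[-0.0093, 0.1248, 0.125, 0.1543, 1.3289, -0.3665]
```

```bash
python3 -c "
from h import *
chain([([410,80,150],1.7,32),([440,143.8,120],1.7,32)])"
```

```text
[-0.0511, 0.0622, -0.0085, 0.1953, 14.3288, -0.3475]
[-0.051, 0.125, 0.0354, 0.1953, 14.3288, -0.3475]
```

Call:
servo_tool --pt "0.65 -0.051 0.062 -0.0085 0.2 14.3 -0.35" --pt "0.65 -0.051 0.062 -0.0085 0.2 14.3 -0.35" --pt "0.65 -0.051 0.062 -0.0085 0.2 14.3 -0.35" --pt "0.65 -0.051 0.062 -0.0085 0.2 14.3 -0.35" --pt "0.65 -0.051 0.062 -0.0085 0.2 14.3 -0.35" --pt "0.65 -0.051 0.125 0.0354 0.2 14.3 -0.35" --pt "0.65 -0.051 0.125 0.0354 0.2 14.3 -0.35" --pt "0.65 -0.051 0.125 0.0354 0.2 14.3 -0.35"

```text
clock: 4.2
position: [435.1, 153.8, 90.6]
ee_rot: [-0.011, 0.956, -0.008, 0.292]
contact_force: [-0.8, -0.8, -0.2]
gripper_width: 55.5
grasp_force: 0.0
```

```bash
python3 -c "
from h import *
st();chain([([440,143.8,60],1.7,32),([455,144.5,28],1.7,32),([470,145.2,28],1.7,32)])"
```

```text
t 4.2 pos [435.1 153.8  90.6] z [ 0.559 -0.01  -0.829] y [-0.016  1.    -0.023] F [-0.8 -0.8 -0.2] w 55.5 j [-0.01  0.15 -0.98 -3.16 -0.16  1.63]
[0.0134, -0.0094, 0.0282, -1.5085, 1.9892, 0.0753]
[0.0188, -0.0082, 0.0631, -1.5085, 1.9892, 0.0753]
[0.0063, -0.0078, 0.0715, -1.5085, 1.9892, 0.0753]
```

```bash
cat > kin.py <<'E'
from h import *
def fk(j,p,sg):
    h,L1,L2,d,L3=p
    A=R.from_euler('z',j[0]); B=A*R.from_euler('y',j[1]); C=B*R.from_euler('y',-j[2]); D=C*R.from_euler('x',sg*j[3]); E=D*R.from_euler('y',-j[4])
    P=np.array([0,0,h])+B.apply([0,0,L1])+C.apply([L2,0,0])+D.apply([0,-d,0])+E.apply([L3,0,0])
    return P,E
D=[([-0.959,.385,.008,0,-1.194,-.259],[215.969,-586.478,231.312]),([-0.37,-0.19,-0.62,-0.49,-0.52,-0.84],[369.3,-218.7,240.7]),([-0.18,-0.02,-0.84,-1.83,-0.16,0.4],[382.6,17.3,106.7]),([-0.01,0.15,-0.98,-3.16,-0.16,1.63],[435.1,153.8,90.6])]
E
python3 - <<'E'
from kin import *
np.set_printoptions(precision=1,suppress=True)
for sg in(1,-1):
    f=lambda p:np.concatenate([fk(j,p,sg)[0]-x for j,x in D])
    r=least_squares(f,[200,450,450,150,350]);print(sg,r.x,r.fun)
    for j,x in D: print(fk(j,r.x,sg)[1].apply([1,0,0]))
E
```

```text
1 [-37.6 545.8 451.9  99.9  98. ] [  61.3   17.4  -27.5  -49.   -24.6   37.5   49.1  -85.2   68.8 -106.
  -57.   -78.9]
[-0.  0. -1.]
[ 0.5 -0.4 -0.8]
[ 0.7 -0.3 -0.7]
[ 0.6 -0.  -0.8]
-1 [156.1 566.  421.1 158.6 295.9] [ 1.1  0.9 -1.6  0.5 -0.6  2.8 -1.2  0.9 -2.6  0.6 -0.4  1.4]
[-0.  0. -1.]
[ 0.6 -0.  -0.8]
[ 0.7  0.  -0.7]
[ 0.6 -0.  -0.8]
```

```bash
cat >> kin.py <<'E'
PP=[156.1,566,421.1,158.6,295.9]
LO=np.array([-3.14,-1.21,-1.07,-3.16,-2.99,-3.1]);HI=np.array([3.14,2.06,1.41,2.05,-.16,3.1])
def psi(j,q): # tool relative to E about x (tool z)
    E=fk(j,PP,-1)[1]; M=(E.inv()*q).as_matrix(); return np.degrees(np.arctan2(M[2,1],M[1,1]))
def ik(p,yaw,lean,n=12):
    q=tool(yaw,lean); z=q.apply([0,0,1]); out=[]; rng=np.random.default_rng(0)
    f=lambda j:np.r_[(fk(j,PP,-1)[0]-p)/100,(fk(j,PP,-1)[1].apply([1,0,0])-z)*3]
    for k in range(n):
        s=least_squares(f,np.clip(rng.uniform([-.8,-.3,-1,-3.1,-1.5],[.8,.9,.3,1.5,-.2]),LO[:5],HI[:5]),bounds=(LO[:5]-1e-9,HI[:5]+1e-9))
        if s.cost<1e-4 and not any(np.abs(s.x-o[:5]).max()<.05 for o in out): out.append(np.r_[s.x,psi(s.x,q)])
    return out
E
python3 - <<'E'
from kin import *
np.set_printoptions(precision=2,suppress=True)
s=arm.read_state(); q=R.from_quat(s['ee_rot']); print('psi now',psi(s['joints'],q),np.degrees(s['joints'][5]))
print('psi start',psi(D[0][0],tool(19.4,0)),np.degrees(-.259))
for nm,p,yaw,ls in [('push0',[465,145,28],1.7,(15,30,40,50,60)),('push1',[492,146,28],6.4,(40,50,60)),('head0',[470,145,150],6.4,(35,45,60)),('head1',[590,160,175],6.4,(35,45,60)),('pick',[498,-194,28],8.4,(0,20,30,40,50)),('place',[610,152,95],6.4,(20,30,40,50))]:
    for l in ls:
        for o in ik(p,yaw,l): print(nm,l,o)
E
```

```text
psi now 176.76898972378007 93.23101027621995
psi start -74.34665224428993 -14.839606893888321
push0 30 [  -0.04    0.34   -0.86   -2.92   -0.16 -171.34]
push0 40 [  -0.07    0.41   -1.02   -3.03   -0.57 -178.63]
push1 40 [  -0.09    0.42   -0.9    -2.84   -0.45 -173.23]
push1 50 [ -0.13   0.55  -1.04  -2.91  -0.9  179.57]
head0 60 [  -0.16    0.18   -1.04   -2.78   -0.71 -172.06]
head1 60 [  -0.06    0.25   -0.75   -2.83   -0.49 -168.87]
pick 0 [ -0.07   0.47  -0.45  -0.    -0.65 -12.42]
pick 20 [ -0.14   0.4   -0.55  -0.33  -0.3  -33.84]
pick 30 [ -0.28   0.39  -0.49  -0.79  -0.29 -65.25]
pick 40 [  -0.51    0.41   -0.46   -1.31   -0.42 -104.49]
pick 50 [  -0.74    0.48   -0.52   -1.68   -0.64 -135.68]
place 20 [ 0.54  0.39 -0.59  0.49 -0.31 49.86]
place 50 [  -0.06    0.39   -0.66   -2.78   -0.37 -166.69]
```

```bash
python3 - <<'E'
from kin import *
np.set_printoptions(precision=2,suppress=True)
for p in ([455,144.5,80],[462,144.9,28]): print(*ik(p,1.7,38,30),*ik(p,1.7,42,30))
chain([([455,144.5,80],1.7,39),([462,145,28],1.7,39)])
E
```

```text
[  -0.06    0.21   -0.92   -2.9    -0.22 -170.53] [  -0.07    0.24   -1.     -2.97   -0.4  -175.13]
[  -0.06    0.39   -1.     -3.02   -0.49 -177.99] [  -0.07    0.44   -1.06   -3.03   -0.66 -179.28]
[-0.0103, -0.0094, 0.02, -1.5015, -5.0104, 0.1673]
[0.013, -0.0078, 0.067, -1.5015, -5.0104, 0.1673]
```

Call:
servo_tool --pt "0.65 -0.0103 -0.0094 0.02 -1.5 -5 0.2" --pt "0.65 -0.0103 -0.0094 0.02 -1.5 -5 0.2" --pt "0.65 -0.0103 -0.0094 0.02 -1.5 -5 0.2" --pt "0.65 0.013 -0.008 0.067 -1.5 -5 0.2" --pt "0.65 0.013 -0.008 0.067 -1.5 -5 0.2" --pt "0.65 0.013 -0.008 0.067 -1.5 -5 0.2"

```text
clock: 4.95
position: [460.9, 146.2, 29.7]
ee_rot: [-0.014, 0.942, 0.006, 0.334]
contact_force: [-1.0, -0.3, 0.4]
gripper_width: 55.3
grasp_force: 0.0
```

```bash
python3 - <<'E'
from h import *
st()
print('contact?');chain([([472,145.3,28],1.7,39),([480,145.6,28],1.7,39),([486,145.8,28],2.5,39),([492,146,28],4,39),([498,146.3,28],5.5,39),([502,146.5,28],6.4,39)])
c=cam('top');save(c,'top1.png')
a=c[0]['color'][130:240,220:400]; cv2.imwrite('pics/topc1.png',cv2.cvtColor(cv2.resize(a,None,fx=4.4,fy=4.4,interpolation=cv2.INTER_CUBIC),cv2.COLOR_RGB2BGR))
E
```

```text
t 4.95 pos [460.9 146.2  29.7] z [ 0.63   0.02  -0.776] y [-0.031  1.     0.001] F [-1.  -0.3  0.4] w 55.3 j [-0.07  0.4  -1.02 -3.02 -0.53  1.54]
contact?
[-0.0076, -0.0012, 0.0083, 0.0771, 0.0665, 0.0104]
[-0.0138, -0.0012, 0.0133, 0.0771, 0.0665, 0.0104]
[-0.0185, -0.0012, 0.0171, -0.4267, 0.0668, -0.611]
[-0.0231, -0.0011, 0.0209, -1.3714, 0.0675, -1.7762]
[-0.0278, -0.001, 0.0247, -2.316, 0.0682, -2.9413]
[-0.0309, -0.001, 0.0272, -2.8828, 0.0686, -3.6404]
```

View pics/topc1.png

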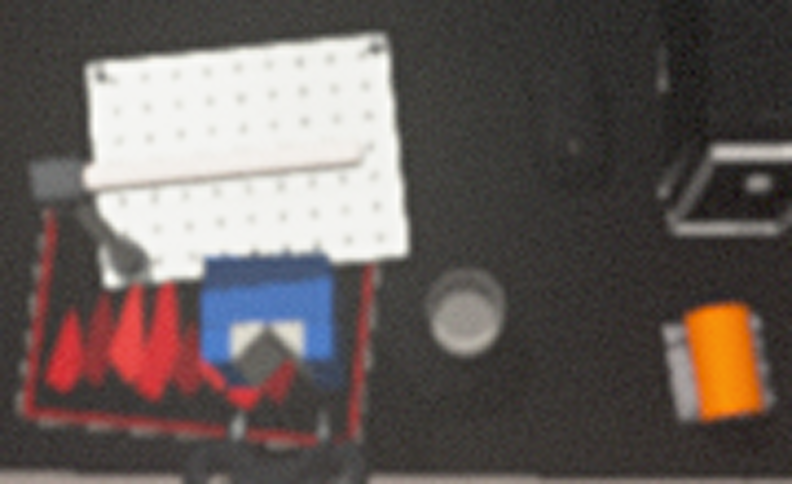

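Call:
servo_tool --pt "0.65 -0.0076 -0.001 0.0083 0 0 0" --pt "0.65 -0.0138 -0.001 0.0133 0 0 0" --pt "0.65 -0.0162 -0.001 0.0152 0 0 0" --pt "0.65 -0.0185 -0.001 0.0171 -0.4 0 -0.6" --pt "0.65 -0.0208 -0.001 0.019 -0.9 0 -1.2" --pt "0.65 -0.0231 -0.001 0.0209 -1.4 0 -1.8"

```text
clock: 5.75
position: [490.3, 146.3, 26.5]
ee_rot: [-0.034, 0.942, 0.012, 0.333]
contact_force: [-6.2, -1.1, 6.2]
gripper_width: 55.6
grasp_force: 3.2
```

```bash
python3 - <<'E'
from h import *
st()
chain([([495,146.3,28],5.5,39),([500,146.6,28],6.4,39),([504,146.9,28],6.4,39),([508,147.3,28],6.4,39)])
E
```

```text
t 5.75 pos [490.3 146.3  26.5] z [ 0.626  0.045 -0.778] y [-0.072  0.997  0.   ] F [-6.2 -1.1  6.2] w 55.6 j [-0.08  0.42 -0.92 -2.92 -0.45  1.49]
[-0.0046, -0.0003, 0.0018, -0.8626, -0.1207, -1.0835]
[-0.0085, -0.0004, 0.005, -1.4283, -0.1206, -1.7835]
[-0.0116, -0.0003, 0.0075, -1.4283, -0.1206, -1.7835]
[-0.0148, -0.0002, 0.01, -1.4283, -0.1206, -1.7835]
```

Call:
servo_tool --pt "0.65 -0.0046 0 0.0018 -0.9 0 -1.1" --pt "0.65 -0.0065 0 0.0034 -1.2 0 -1.5" --pt "0.65 -0.0085 0 0.005 -1.4 0 -1.8" --pt "0.65 -0.0085 0 0.005 -1.4 0 -1.8"

```text
clock: 6.25
position: [501.9, 146.8, 28.0]
ee_rot: [-0.052, 0.941, 0.018, 0.333]
contact_force: [-2.3, -0.7, -2.4]
gripper_width: 55.3
grasp_force: 1.0
```

```bash
python3 - <<'E'
from h import *
st()
chain([([504,146.9,28],6.4,39),([508,147.3,28],6.4,39),([512,147.8,28],6.4,39)])
E
```

```text
t 6.25 pos [501.9 146.8  28. ] z [ 0.626  0.069 -0.777] y [-0.11   0.994 -0.001] F [-2.3 -0.7 -2.4] w 55.3 j [-0.08  0.42 -0.86 -2.82 -0.39  1.42]
[-0.0016, -0.0001, 0.0014, -0.0728, 0.0034, -0.0361]
[-0.0048, -0.0002, 0.0039, -0.0728, 0.0034, -0.0361]
[-0.0079, -0.0001, 0.0064, -0.0728, 0.0034, -0.0361]
```

Call:
servo_tool --pt "0.65 -0.0016 0 0.0014 0 0 0" --pt "0.65 -0.0032 0 0.0026 0 0 0" --pt "0.65 -0.0048 0 0.0039 0 0 0" --pt "0.65 -0.0048 0 0.0039 0 0 0"

```text
clock: 6.75
position: [502.7, 147.5, 26.4]
ee_rot: [-0.053, 0.943, 0.018, 0.329]
contact_force: [-14.3, -7.1, 8.7]
gripper_width: 55.4
grasp_force: 7.6
```

```bash
python3 - <<'E'
from h import *
st()
chain([([508,147.3,28],6.4,39),([512,147.8,28],6.4,39)])
E
```

```text
t 6.75 pos [502.7 147.5  26.4] z [ 0.619  0.069 -0.782] y [-0.112  0.994 -0.001] F [-14.3  -7.1   8.7] w 55.4 j [-0.08  0.42 -0.85 -2.82 -0.38  1.42]
[-0.0051, -0.0008, 0.002, -0.0258, -0.4884, 0.0277]
[-0.0083, -0.0007, 0.0045, -0.0258, -0.4884, 0.0277]
```

```bash
python3 - <<'E'
from bl import *
np.set_printoptions(precision=2,suppress=True)
for n,(x0,y0,x1,y1),f in (('top',(235,130,325,240),5),('side',(270,140,380,250),5)):
    c=cam(n); a=c[0]['color'][y0:y1,x0:x1]; cv2.imwrite(f'pics/{n}2.png',cv2.cvtColor(cv2.resize(a,None,fx=f,fy=f,interpolation=cv2.INTER_CUBIC),cv2.COLOR_RGB2BGR))
a=cv2.imread('pics/top2.png');b=cv2.imread('pics/side2.png')
h=min(a.shape[0],b.shape[0]);cv2.imwrite('pics/both2.png',cv2.resize(np.hstack([a[:h],b[:h]]),None,fx=.79,fy=.79))
print(a.shape,b.shape)
E
```

```text
(550, 450, 3) (550, 550, 3)
```

View pics/both2.png

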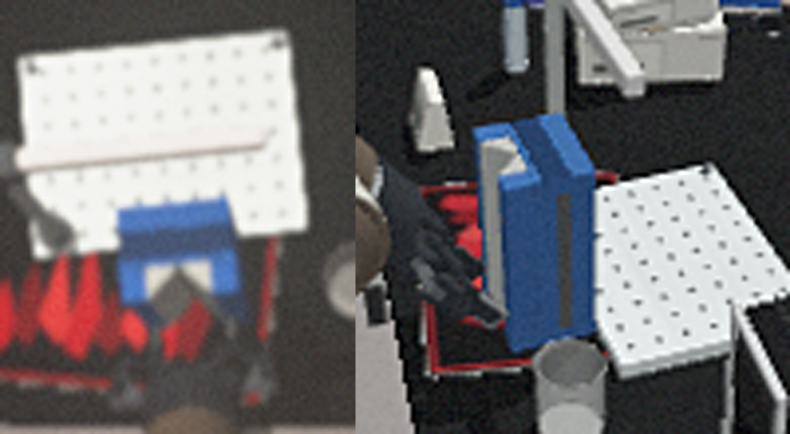

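```bash
python3 - <<'E'
from kin import *
np.set_printoptions(precision=2,suppress=True)
cs,ct=cam('side'),cam('top')
T=lambda l:np.array(l)/3.95-.5+[235,130]; Sd=lambda l:(np.array(l)-[355.5,0])/3.95-.5+[270,140]
bt=T([(118,210),(228,198),(240,290),(122,305)]); bs=Sd([(475,129),(555,114),(594,168),(503,188),(596,336)])
def fb(x):
    q=R.from_euler('z',x[2],degrees=True); P=lambda l:q.apply(np.array(l,float))+[x[0],x[1],2]
    return np.r_[(proj(ct,P([(38,45,170),(38,-45,170),(-38,-45,170),(-38,45,170)]))-bt).ravel(),(proj(cs,P([(-38,45,170),(38,45,170),(38,-45,170),(-38,-45,170),(38,-45,0)]))-bs).ravel()]
r=least_squares(fb,[540,147,5]);print('block',r.x,r.fun)
for p in ([475,144,60],[475,144,145],[490,146,145],[540,152,160],[580,156,165]):
    for l in (45,55): print(p,l,*ik(p,6.4,l,25))
chain([([482,145,45],6.4,45),([478,144.5,145],6.4,55),([492,146,145],6.4,55)])
E
```

```text
block [542.71 150.18   6.67] [-0.71  0.27  0.36  0.25 -0.29  1.01  0.38  0.33 -0.73 -0.05  1.32 -0.74
  0.65  0.64  0.32  0.52  0.36 -0.76]
[475, 144, 60] 45 [  -0.12    0.34   -0.97   -2.82   -0.53 -173.47]
[475, 144, 60] 55
[475, 144, 145] 45
[475, 144, 145] 55 [  -0.12    0.14   -0.95   -2.73   -0.5  -166.7 ]
[490, 146, 145] 45
[490, 146, 145] 55 [  -0.11    0.16   -0.92   -2.74   -0.49 -167.1 ]
[540, 152, 160] 45
[540, 152, 160] 55 [  -0.07    0.18   -0.78   -2.73   -0.38 -163.98]
[580, 156, 165] 45
[580, 156, 165] 55 [  -0.05    0.23   -0.69   -2.72   -0.32 -162.33]
[0.0047, -0.0002, -0.0276, -0.024, -6.49, 0.028]
[-0.0544, -0.0003, -0.1083, -0.0215, -16.49, 0.0301]
[-0.0655, -0.0004, -0.0996, -0.0215, -16.49, 0.0301]
```

Call:
servo_tool --pt "0.65 0.005 -0.001 -0.028 0 -6.5 0" --pt "0.65 0.005 -0.001 -0.028 0 -6.5 0" --pt "0.65 -0.054 -0.002 -0.108 0 -16.5 0" --pt "0.65 -0.054 -0.002 -0.108 0 -16.5 0" --pt "0.65 -0.054 -0.002 -0.108 0 -16.5 0" --pt "0.65 -0.054 -0.002 -0.108 0 -16.5 0"

```text
clock: 7.7
position: [483.6, 142.7, 147.3]
ee_rot: [-0.049, 0.883, 0.025, 0.467]
contact_force: [-0.9, 0.0, -0.2]
gripper_width: 55.7
grasp_force: 0.0
```

```bash
python3 - <<'E'
from h import *
st()
chain([([x,150.2+(x-542.7)*.114,z],6.5,55) for x,z in ((492,145),(500,146),(510,149),(520,152),(530,155),(540,158),(550,160),(560,162),(570,164),(580,165))])
E
```

```text
t 7.7 pos [483.6 142.7 147.3] z [ 0.821  0.091 -0.563] y [-0.11   0.994 -0.001] F [-0.9  0.  -0.2] w 55.7 j [-0.13  0.15 -0.94 -2.73 -0.52  1.35]
[-0.0029, 0.0008, 0.0083, -0.1745, 0.7202, -0.056]
[-0.0083, 0.0008, 0.0144, -0.1745, 0.7202, -0.056]
[-0.0164, 0.0009, 0.021, -0.1745, 0.7202, -0.056]
[-0.0246, 0.0009, 0.0277, -0.1745, 0.7202, -0.056]
[-0.0327, 0.0009, 0.0343, -0.1745, 0.7202, -0.056]
[-0.0409, 0.001, 0.0409, -0.1745, 0.7202, -0.056]
[-0.0482, 0.001, 0.0481, -0.1745, 0.7202, -0.056]
[-0.0555, 0.001, 0.0553, -0.1745, 0.7202, -0.056]
[-0.0628, 0.001, 0.0625, -0.1745, 0.7202, -0.056]
[-0.0693, 0.0011, 0.0703, -0.1745, 0.7202, -0.056]
```

Push the head slowly (about 60 mm/s), first halfway.

Call:
servo_tool --pt "0.65 -0.003 0.001 0.008 0 0.7 0" --pt "0.65 -0.008 0.001 0.0145 0 0.7 0" --pt "0.65 -0.012 0.001 0.018 0 0.7 0" --pt "0.65 -0.0165 0.001 0.021 0 0.7 0" --pt "0.65 -0.0205 0.001 0.0243 0 0.7 0" --pt "0.65 -0.0245 0.001 0.0277 0 0.7 0" --pt "0.65 -0.0285 0.001 0.031 0 0.7 0" --pt "0.65 -0.0327 0.001 0.0343 0 0.7 0"

```text
clock: 8.7
position: [529.3, 148.9, 154.2]
ee_rot: [-0.049, 0.886, 0.025, 0.46]
contact_force: [-2.1, -0.0, 2.9]
gripper_width: 55.2
grasp_force: 1.0
```

```bash
python3 - <<'E'
from h import *
st()
chain([([x,150.2+(x-542.7)*.114,z],6.5,55) for x,z in ((540,158),(550,160),(560,162),(570,164),(580,165),(588,165))])
E
```

```text
t 8.7 pos [529.3 148.9 154.2] z [ 0.813  0.09  -0.575] y [-0.11   0.994 -0.001] F [-2.1 -0.   2.9] w 55.2 j [-0.09  0.18 -0.82 -2.73 -0.42  1.31]
[-0.0093, -0.0002, 0.0066, -0.161, -0.1089, -0.0767]
[-0.0168, -0.0001, 0.0137, -0.161, -0.1089, -0.0767]
[-0.0242, -0.0001, 0.0207, -0.161, -0.1089, -0.0767]
[-0.0316, -0.0001, 0.0278, -0.161, -0.1089, -0.0767]
[-0.0382, -0.0001, 0.0355, -0.161, -0.1089, -0.0767]
[-0.0428, -0.0, 0.0421, -0.161, -0.1089, -0.0767]
```

Call:
servo_tool --pt "0.65 -0.0046 0 0.0033 0 0 0" --pt "0.65 -0.0093 0 0.0066 0 0 0" --pt "0.65 -0.013 0 0.0101 0 0 0" --pt "0.65 -0.0168 0 0.0137 0 0 0" --pt "0.65 -0.0205 0 0.0172 0 0 0" --pt "0.65 -0.0242 0 0.0207 0 0 0" --pt "0.65 -0.028 0 0.0243 0 0 0" --pt "0.65 -0.0316 0 0.0278 0 0 0"

```text
clock: 9.7
position: [569.8, 153.3, 163.5]
ee_rot: [-0.049, 0.886, 0.025, 0.46]
contact_force: [-1.0, 0.1, -0.0]
gripper_width: 55.6
grasp_force: 0.1
```

```bash
python3 - <<'E'
from h import *
st()
chain([([x,150.2+(x-542.7)*.114,z],6.5,55) for x,z in ((580,165),(588,165))])
for n,(x0,y0,x1,y1) in (('top',(235,130,325,240)),('side',(270,140,380,250))):
    c=cam(n); a=c[0]['color'][y0:y1,x0:x1]; cv2.imwrite(f'pics/{n}3.png',cv2.cvtColor(cv2.resize(a,None,fx=3.95,fy=3.95,interpolation=cv2.INTER_CUBIC),cv2.COLOR_RGB2BGR))
a=cv2.imread('pics/top3.png');b=cv2.imread('pics/side3.png');cv2.imwrite('pics/both3.png',np.hstack([a,b]))
E
```

```text
t 9.7 pos [569.8 153.3 163.5] z [ 0.812  0.09  -0.576] y [-0.11   0.994 -0.   ] F [-1.   0.1 -0. ] w 55.6 j [-0.06  0.22 -0.71 -2.72 -0.34  1.26]
[-0.0071, 0.0, 0.0075, -0.1678, -0.1745, -0.0836]
[-0.0118, 0.0001, 0.0141, -0.1678, -0.1745, -0.0836]
```

View pics/both3.png

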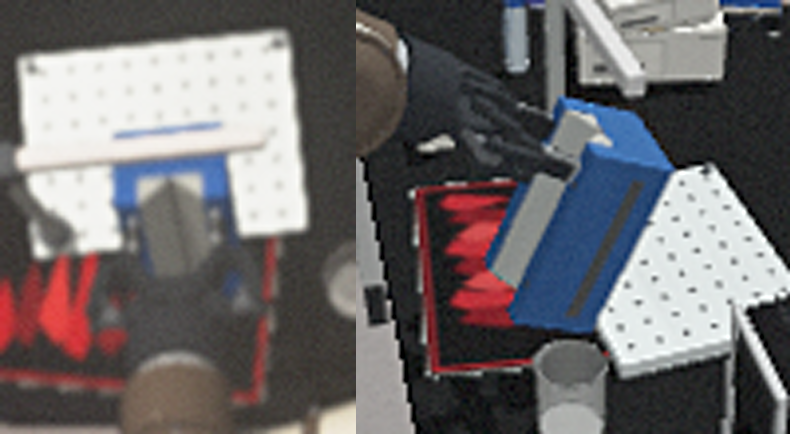

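Call:
servo_tool --pt "0.65 -0.0035 0 0.0038 0 0 0" --pt "0.65 -0.007 0 0.0075 0 0 0" --pt "0.65 -0.0095 0 0.011 0 0 0" --pt "0.65 -0.0095 0 0.011 0 0 0" --pt "0.65 -0.0095 0 0.011 0 0 0" --pt "0.65 -0.0095 0 0.011 0 0 0"

```text
clock: 10.55
position: [583.7, 154.9, 164.8]
ee_rot: [-0.049, 0.886, 0.025, 0.46]
contact_force: [-0.6, 0.3, 0.5]
gripper_width: 55.6
grasp_force: 0.0
```

```bash
python3 - <<'E'
from h import *
st()
chain([([500,145,190],6.5,50),([430,0,240],7,50),([430,-180,200],8.4,50)])
for n,(x0,y0,x1,y1) in (('top',(235,130,325,240)),('side',(270,140,380,250))):
    c=cam(n); a=c[0]['color'][y0:y1,x0:x1]; cv2.imwrite(f'pics/{n}4.png',cv2.cvtColor(cv2.resize(a,None,fx=3.95,fy=3.95,interpolation=cv2.INTER_CUBIC),cv2.COLOR_RGB2BGR))
a=cv2.imread('pics/top4.png');b=cv2.imread('pics/side4.png');cv2.imwrite('pics/both4.png',np.hstack([a,b]))
E
```

```text
t 10.55 pos [583.7 154.9 164.8] z [ 0.812  0.09  -0.576] y [-0.11   0.994 -0.001] F [-0.6  0.3  0.5] w 55.6 j [-0.05  0.23 -0.68 -2.71 -0.32  1.25]
[0.0279, -0.0006, -0.0834, -0.1601, 4.82, -0.0847]
[0.0364, -0.1371, -0.1821, -0.5564, 4.8199, -0.3898]
[0.0806, -0.3159, -0.1751, -1.6661, 4.819, -1.2441]
```

View pics/both4.png

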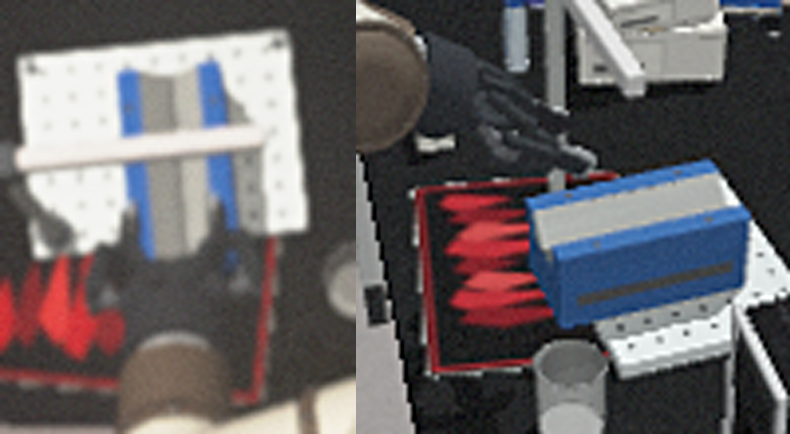

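Call:
servo_tool --pt "0.65 0.028 0 -0.083 0 4.8 0" --pt "0.65 0.028 0 -0.083 0 4.8 0" --pt "1 0.036 -0.137 -0.182 -0.5 4.8 -0.4" --pt "1 0.036 -0.137 -0.182 -0.5 4.8 -0.4" --pt "1 0.036 -0.137 -0.182 -0.5 4.8 -0.4" --pt "1 0.08 -0.316 -0.175 -1.7 4.8 -1.2" --pt "1 0.08 -0.316 -0.175 -1.7 4.8 -1.2" --pt "1 0.08 -0.316 -0.175 -1.7 4.8 -1.2" --pt "1 0.08 -0.316 -0.175 -1.7 4.8 -1.2" --pt "1 0.08 -0.316 -0.175 -1.7 4.8 -1.2"

```text
clock: 11.9
position: [430.5, -182.7, 201.8]
ee_rot: [-0.065, 0.903, 0.03, 0.423]
contact_force: [0.6, 0.5, -0.0]
gripper_width: 85.5
grasp_force: 0.0
```

```bash
python3 - <<'E'
from fit import *
st()
chain([([521,-191,110],8.4,50),([521,-191,60],8.4,50),([521,-191,23],8.4,50)])
cs,ct=cam('side'),cam('top')
rs,rt=(305,270,355,320),(365,190,405,235)
for v in ([(ct,orange(ct,rt),rt)],[(cs,orange(cs,rs),rs)]): print('roller',silfit(v,cyl(25,80),yawpose(34),[505,-196,7],[8,8,10]))
# block lying: rotated pts, yaw; corners via blue mask hull
def blueM(c,roi):
    x0,y0,x1,y1=roi; a=c[0]['color'][y0:y1,x0:x1].astype(int); return ((a[...,2]-a[...,0])>25)
x0,y0,x1,y1=245,135,305,210
M=blueM(ct,(x0,y0,x1,y1)); print(M.sum())
a=ct[0]['color'][130:220,235:325]; b=cs[0]['color'][160:250,290:380]
cv2.imwrite('pics/both5.png',cv2.cvtColor(np.hstack([cv2.resize(q,None,fx=4.4,fy=4.4,interpolation=cv2.INTER_CUBIC) for q in(a,b)]),cv2.COLOR_RGB2BGR))
E
```

```text
t 11.9 pos [ 430.5 -182.7  201.8] z [ 0.76   0.11  -0.641] y [-0.144  0.99  -0.   ] F [ 0.6  0.5 -0. ] w 85.5 j [-0.56 -0.01 -0.54 -1.08 -0.59 -0.07]
[0.0139, -0.0212, 0.1267, -0.111, 0.1282, -0.0562]
[0.0522, -0.0212, 0.1587, -0.111, 0.1282, -0.0562]
[0.0806, -0.0212, 0.1825, -0.111, 0.1282, -0.0562]
roller (array([ 508.51337812, -192.91942148,    9.12817392]), np.float64(27.41176470588235))
roller (array([ 505.97398956, -193.23393027,    7.66994895]), np.float64(52.6078431372549))
601
```

View pics/both5.png

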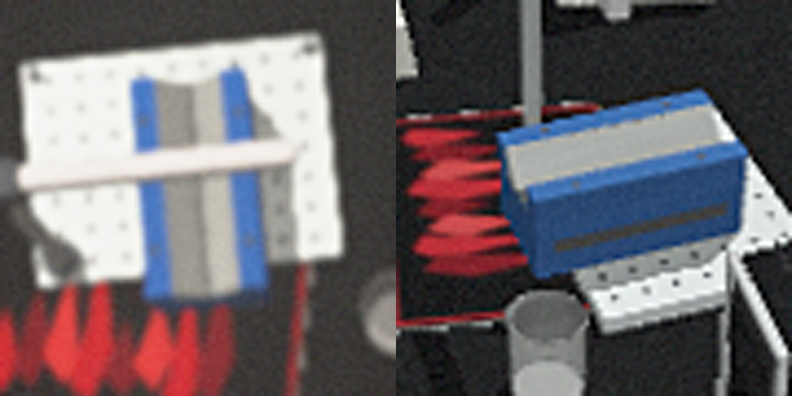

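```bash
python3 - <<'E'
from h import *
np.set_printoptions(precision=2,suppress=True)
cs,ct=cam('side'),cam('top')
bt=np.array([(134,80),(243,68),(268,290),(147,298)])/4.4-.5+[235,130]; bs=(np.array([(703,92),(746,148),(528,197),(500,135)])-[396,0])/4.4-.5+[290,160]
L=[(85,45,91),(85,-45,91),(-85,-45,91),(-85,45,91)]
def fb(x):
    P=R.from_euler('z',x[2],degrees=True).apply(np.array(L,float))+[x[0],x[1],0]
    return np.r_[(proj(ct,P)-bt).ravel(),(proj(cs,P)-bs).ravel()]
r=least_squares(fb,[640,150,5]);print('block',r.x,r.fun)
print('foot x', r.x[0]-85*np.cos(np.radians(r.x[2])))
E
```

```text
block [632.01 160.41   5.99] [-1.14  0.29  0.9   0.54 -0.44 -0.21 -0.3   0.56  0.13 -0.64  0.6   1.46
  1.18  0.87 -0.59 -0.78]
foot x 547.479454435015
```

Call:
servo_tool --pt "1 0.014 -0.021 0.127 0 0 0" --pt "1 0.014 -0.021 0.127 0 0 0" --pt "1 0.014 -0.021 0.127 0 0 0" --pt "1 0.052 -0.021 0.1587 0 0 0" --pt "1 0.052 -0.021 0.1587 0 0 0" --pt "1 0.0675 -0.021 0.1715 0 0 0" --pt "1 0.0675 -0.021 0.1715 0 0 0"

```text
clock: 12.98
position: [520.5, -187.3, 40.5]
ee_rot: [-0.066, 0.904, 0.031, 0.422]
contact_force: [-1.0, 0.0, -0.7]
gripper_width: 85.2
grasp_force: 0.0
```

```bash
python3 - <<'E'
from h import *
st();chain([([520.5,-191.2,23],8.4,50),([520.5,-191.2,110],8.4,50)])
E
```

```text
t 12.97 pos [ 520.5 -187.3   40.5] z [ 0.759  0.113 -0.641] y [-0.146  0.989  0.001] F [-1.   0.  -0.7] w 85.2 j [-0.68  0.46 -0.49 -1.65 -0.6   0.71]
[0.0138, -0.0039, 0.0108, 0.0278, 0.1003, -0.0149]
[-0.0529, -0.0038, -0.045, 0.0278, 0.1003, -0.0149]
```

Call:
servo_tool --pt "1 0.007 -0.004 0.0054 0 0 0" --pt "1 0.0138 -0.004 0.0108 0 0 0" --pt "1 0.0138 -0.004 0.0108 0 0 0" --pt "1 0.0138 -0.004 0.0108 0 0 0" --pt "0.3 0.0138 -0.004 0.0108 0 0 0" --pt "0.3 0.0138 -0.004 0.0108 0 0 0" --pt "0.3 0.0138 -0.004 0.0108 0 0 0" --pt "0.3 0.0138 -0.004 0.0108 0 0 0" --pt "0.3 0.0138 -0.004 0.0108 0 0 0" --pt "0.3 0.0138 -0.004 0.0108 0 0 0"

```text
clock: 14.22
position: [520.6, -190.8, 21.9]
ee_rot: [-0.067, 0.903, 0.032, 0.423]
contact_force: [-3.7, 0.5, 6.0]
gripper_width: 48.7
grasp_force: 60.7
```

```bash
python3 - <<'E'
from h import *
st();chain([([520.5,-191.2,60],8.4,50),([520.5,-191.2,150],8.4,50)])
E
```

```text
t 14.22 pos [ 520.6 -190.8   21.9] z [ 0.759  0.115 -0.641] y [-0.148  0.989  0.002] F [-3.7  0.5  6. ] w 48.7 j [-0.71  0.51 -0.49 -1.7  -0.63  0.8 ]
[-0.0292, -0.0003, -0.0246, 0.167, 0.1465, 0.0048]
[-0.0982, -0.0001, -0.0823, 0.167, 0.1465, 0.0048]
```

Call:
servo_tool --pt "0.3 -0.029 0 -0.0246 0 0 0" --pt "0.3 -0.029 0 -0.0246 0 0 0" --pt "0.3 -0.098 0 -0.082 0 0 0" --pt "0.3 -0.098 0 -0.082 0 0 0" --pt "0.3 -0.098 0 -0.082 0 0 0"

```text
clock: 14.85
position: [521.6, -191.1, 150.9]
ee_rot: [-0.068, 0.903, 0.031, 0.423]
contact_force: [0.1, 0.2, -4.4]
gripper_width: 48.4
grasp_force: 64.3
```

```bash
python3 - <<'E'
from h import *
st();chain([([450,-100,190],8,50),([460,60,190],6.5,50),([500,146,160],6,50)])
c=cam('side')
from kin import ik
for p in ([450,-100,190],[460,60,190],[500,146,160],[612,158,105],[612,158,85]): print(p,*ik(p,6.4,50,25))
E
```

```text
t 14.85 pos [ 521.6 -191.1  150.9] z [ 0.76   0.113 -0.64 ] y [-0.149  0.989 -0.002] F [ 0.1  0.2 -4.4] w 48.4 j [-0.51  0.21 -0.42 -1.25 -0.52  0.1 ]
[0.0064, 0.1006, -0.0692, 0.3473, 0.2136, 0.4659]
[-0.0155, 0.2574, -0.0435, 1.4982, 0.2154, 1.4279]
[-0.0261, 0.3365, 0.0158, 1.8818, 0.2159, 1.7486]
[450, -100, 190] [ -0.16204204  -0.06863193  -0.64532892  -0.98739172  -0.25075298
 -65.96242664]
[460, 60, 190]
[500, 146, 160]
[612, 158, 105] [-4.03585165e-02  3.74688090e-01 -6.41182794e-01 -2.77795451e+00
 -3.32323263e-01 -1.65839913e+02]
[612, 158, 85] [-4.80013863e-02  4.22297812e-01 -6.78243781e-01 -2.83360369e+00
 -4.13542919e-01 -1.69670531e+02]
```

```bash
python3 - <<'E'
from h import *
chain([([450,-100,190],8,56),([470,50,170],6.5,56),([510,146,150],6,54)])
E
```

```text
[0.0043, 0.1001, -0.0697, 0.4473, -5.9835, 0.2488]
[-0.0072, 0.2455, -0.0246, 1.646, -5.9839, 1.1518]
[-0.0264, 0.3345, 0.0295, 2.0193, -3.9842, 1.4879]
```

Call:
servo_tool --pt "0.3 0.004 0.1 -0.07 0.4 -6 0.2" --pt "0.3 0.004 0.1 -0.07 0.4 -6 0.2" --pt "0.3 -0.007 0.245 -0.025 1.6 -6 1.2" --pt "0.3 -0.007 0.245 -0.025 1.6 -6 1.2" --pt "0.3 -0.007 0.245 -0.025 1.6 -6 1.2" --pt "0.3 -0.007 0.245 -0.025 1.6 -6 1.2" --pt "0.3 -0.026 0.3345 0.0295 2 -4 1.5" --pt "0.3 -0.026 0.3345 0.0295 2 -4 1.5" --pt "0.3 -0.026 0.3345 0.0295 2 -4 1.5" --pt "0.3 -0.026 0.3345 0.0295 2 -4 1.5" --pt "0.3 -0.026 0.3345 0.0295 2 -4 1.5"

```text
clock: 16.27
position: [510.0, 144.1, 148.4]
ee_rot: [-0.046, 0.891, 0.023, 0.452]
contact_force: [-0.2, 0.1, -4.0]
gripper_width: 48.9
grasp_force: 64.7
```

```bash
python3 - <<'E'
from fit import *
np.set_printoptions(precision=2,suppress=True)
st()
s=arm.read_state();q=R.from_quat(s['ee_rot'])
ct=cam('top');cs=cam('side')
for n,c in(('top',ct),('side',cs)):
    g=orange(c,(0,0,640,400)); k,l,stt,ce=cv2.connectedComponentsWithStats(g.astype(np.uint8)); i=1+np.argmax(stt[1:,4]); print(n,stt[i],ce[i])
    P=np.array(s['position'])+q.apply([0,0,-17]); print('expected centre',P,proj(c,P))
chain([([575,155,135],6.1,50),([612,158.2,118],6.1,50),([612,158.2,100],6.1,50)])
E
```

```text
t 16.27 pos [510.  144.1 148.4] z [ 0.8   0.08 -0.59] y [-0.1   0.99 -0.  ] F [-0.2  0.1 -4. ] w 48.9 j [-0.1   0.16 -0.86 -2.72 -0.41  1.3 ]
top [231 194  59  27 887] [263.23 207.99]
expected centre [496.39 142.66 158.45] [[281.73 208.9 ]]
side [293 191  26  31 413] [304.   207.66]
expected centre [496.39 142.66 158.45] [[300.68 184.08]]
[-0.0261, 0.0043, 0.0613, -0.1879, 3.9943, -0.1094]
[-0.0342, 0.0037, 0.1013, -0.1879, 3.9943, -0.1094]
[-0.0197, 0.0037, 0.1119, -0.1879, 3.9943, -0.1094]
```

```bash
python3 - <<'E'
from h import *
chain([([575,154.4,135],6.1,50),([619,159,120],6.1,50),([619,159,100],6.1,50)])
E
```

```text
[-0.0261, 0.0037, 0.0613, -0.1879, 3.9943, -0.1094]
[-0.04, 0.0037, 0.1059, -0.1879, 3.9943, -0.1094]
[-0.0238, 0.0037, 0.1176, -0.1879, 3.9943, -0.1094]
```

Call:
servo_tool --pt "0.3 -0.013 0.002 0.03 0 4 0" --pt "0.3 -0.026 0.0037 0.061 -0.2 4 0" --pt "0.3 -0.033 0.0037 0.083 -0.2 4 0" --pt "0.3 -0.04 0.0037 0.106 -0.2 4 0" --pt "0.3 -0.04 0.0037 0.106 -0.2 4 0" --pt "0.3 -0.032 0.0037 0.112 -0.2 4 0" --pt "0.3 -0.024 0.0037 0.1175 -0.2 4 0" --pt "0.3 -0.024 0.0037 0.1175 -0.2 4 0"

```text
clock: 17.38
position: [617.9, 159.3, 99.7]
ee_rot: [-0.047, 0.905, 0.023, 0.421]
contact_force: [-0.1, -0.2, -4.6]
gripper_width: 48.6
grasp_force: 65.0
```

```bash
python3 - <<'E'
from fit import *
np.set_printoptions(precision=2,suppress=True)
st()
s=arm.read_state();q=R.from_quat(s['ee_rot'])
P=np.array(s['position'])+q.apply([0,0,-18]); print('centre pred',P)
for n in('top','side'):
    c=cam(n); u=proj(c,P)[0].astype(int); roi=(u[0]-25,u[1]-25,u[0]+25,u[1]+25)
    a=c[0]['color'][roi[1]:roi[3],roi[0]:roi[2]].astype(int); g=orange(c,roi)*(a[...,1]>a[...,2]+35)*(a[...,1]>60); ys,xs=np.nonzero(g)
    h=hullmask(proj(c,R.from_euler('z',6.1,degrees=True).apply(cyl(25,80))+P),roi); hy,hx=np.nonzero(h>.5)
    print(n,len(xs),'mask',xs.min(),xs.max(),ys.min(),ys.max(),'pred',hx.min(),hx.max(),hy.min(),hy.max())
chain([([619,159,94],6.1,50),([619,159,89],6.1,50)])
E
```

```text
t 17.38 pos [617.9 159.3  99.7] z [ 0.76  0.08 -0.64] y [-0.1   0.99  0.  ] F [-0.1 -0.2 -4.6] w 48.6 j [-0.04  0.4  -0.65 -2.81 -0.35  1.35]
centre pred [604.21 157.82 111.27]
top 208 mask 18 31 17 33 pred 17 34 12 39
side 185 mask 15 38 17 35 pred 12 40 16 35
[0.0057, -0.0004, 0.0044, 0.0387, 0.0835, -0.1251]
[0.0095, -0.0005, 0.0076, 0.0387, 0.0835, -0.1251]
```

Call:
servo_tool --pt "0.3 0.003 0 0.0022 0 0 0" --pt "0.3 0.0057 0 0.0044 0 0 0" --pt "0.3 0.0076 0 0.006 0 0 0" --pt "0.3 0.0076 0 0.006 0 0 0"

```text
clock: 17.98
position: [620.0, 159.9, 95.9]
ee_rot: [-0.048, 0.902, 0.024, 0.428]
contact_force: [-15.9, -5.2, 18.3]
gripper_width: 48.6
grasp_force: 77.3
```

```bash
python3 - <<'E'
from h import *
st();chain([([619,159,89],6.1,50),([619,159,87],6.1,50)])
E
```

```text
t 17.98 pos [620.  159.9  95.9] z [ 0.769  0.084 -0.633] y [-0.107  0.994  0.002] F [-15.9  -5.2  18.3] w 48.6 j [-0.04  0.41 -0.66 -2.83 -0.4   1.38]
[0.006, -0.0008, 0.0036, 0.0788, 0.7102, -0.0603]
[0.0076, -0.0008, 0.0048, 0.0788, 0.7102, -0.0603]
```

```bash
python3 - <<'E'
from h import *
chain([([619,159,97],6.1,50),([619,159,96],6.1,50)])
E
```

```text
[-0.0002, -0.0008, -0.0015, 0.0788, 0.7102, -0.0603]
[0.0006, -0.0008, -0.0009, 0.0788, 0.7102, -0.0603]
```

Call:
servo_tool --pt "0.3 -0.003 0 -0.0025 0 0 0" --pt "0.3 -0.005 0 -0.0042 0 0 0" --pt "0.3 -0.005 0 -0.0042 0 0 0"

```text
clock: 18.35
position: [618.9, 159.7, 97.1]
ee_rot: [-0.048, 0.905, 0.023, 0.422]
contact_force: [-0.2, 0.3, -4.3]
gripper_width: 48.5
grasp_force: 65.3
```

Call:
servo_tool --pt "0.3 0.0006 0 0.0005 0 0 0" --pt "0.63 0.0006 0 0.0005 0 0 0" --pt "0.63 0.0006 0 0.0005 0 0 0" --pt "0.63 0.0006 0 0.0005 0 0 0" --pt "0.63 0.0006 0 0.0005 0 0 0"

```text
clock: 18.98
position: [619.2, 159.7, 97.0]
ee_rot: [-0.047, 0.905, 0.023, 0.423]
contact_force: [0.2, -1.2, -0.7]
gripper_width: 53.8
grasp_force: 0.0
```

```bash
cat > chk.py <<'E'
from fit import *
np.set_printoptions(precision=2,suppress=True)
P=np.array([605,157.6,101])
for n in('top','side'):
    c=cam(n); u=proj(c,P)[0].astype(int); roi=(u[0]-25,u[1]-25,u[0]+25,u[1]+25)
    a=c[0]['color'][roi[1]:roi[3],roi[0]:roi[2]].astype(int); g=orange(c,roi)*(a[...,1]>a[...,2]+35)*(a[...,1]>60); ys,xs=np.nonzero(g)
    h=hullmask(proj(c,R.from_euler('z',6.1,degrees=True).apply(cyl(25,80))+P),roi); hy,hx=np.nonzero(h>.5)
    print(n,len(xs),'mask',xs.min(),xs.max(),ys.min(),ys.max(),'pred',hx.min(),hx.max(),hy.min(),hy.max())
E
python3 -c "
from h import *
st()"; python3 chk.py
```

```text
t 18.98 pos [619.2 159.7  97. ] z [ 0.763  0.082 -0.642] y [-0.106  0.994  0.002] F [ 0.2 -1.2 -0.7] w 53.8 j [-0.04  0.4  -0.65 -2.82 -0.37  1.36]
top 208 mask 19 32 17 33 pred 17 34 12 39
side 170 mask 13 37 16 34 pred 12 39 16 35
```

Call:
servo_tool --pt "1 0 0 0 0 0 0" --pt "1 0 0 0 0 0 0" --pt "1 0 0 0 0 0 0" --pt "1 0 0 -0.03 0 0 0" --pt "1 0 0 -0.07 0 0 0" --pt "1 0 0 -0.12 0 0 0" --pt "1 0 -0.06 -0.15 0 0 0" --pt "1 0 -0.12 -0.15 0 0 0" --pt "1 0 -0.18 -0.15 0 0 0" --pt "1 0 -0.24 -0.15 0 0 0" --pt "1 0 -0.24 -0.15 0 0 0"

```text
clock: 20.45
position: [518.6, -46.4, 163.0]
ee_rot: [-0.05, 0.902, 0.03, 0.427]
contact_force: [-0.3, -0.0, -2.3]
gripper_width: 85.0
grasp_force: 0.0
```

```bash
python3 chk.py; python3 - <<'E'
from fit import *
st()
cs,ct=cam('side'),cam('top')
a=ct[0]['color'][130:220,235:325]; b=cs[0]['color'][160:250,290:380]
cv2.imwrite('pics/both6.png',cv2.cvtColor(np.hstack([cv2.resize(q,None,fx=4.4,fy=4.4,interpolation=cv2.INTER_CUBIC) for q in(a,b)]),cv2.COLOR_RGB2BGR))
rs=(300,170,380,235); m=orange(cs,rs); c=cs
x0,y0,x1,y1=rs; A=cs[0]['color'][y0:y1,x0:x1].astype(int); m*=(A[...,1]>A[...,2]+30)
print(silfit([(cs,m,rs)],cyl(25,80),yawpose(101),[605,157,6],[8,8,8]))
E
```

```text
top 262 mask 19 32 17 37 pred 17 34 12 39
side 344 mask 12 37 16 34 pred 12 39 16 35
t 20.55 pos [520.3 -46.6 165.1] z [ 0.771  0.096 -0.629] y [-0.118  0.993  0.007] F [-0.2  1.2 -0.5] w 85.4 j [-0.07  0.08 -0.56 -1.22 -0.16 -0.24]
(array([602.92945523, 159.4488877 ,   4.31739209]), np.float64(58.20392156862745))
```

View pics/both6.png

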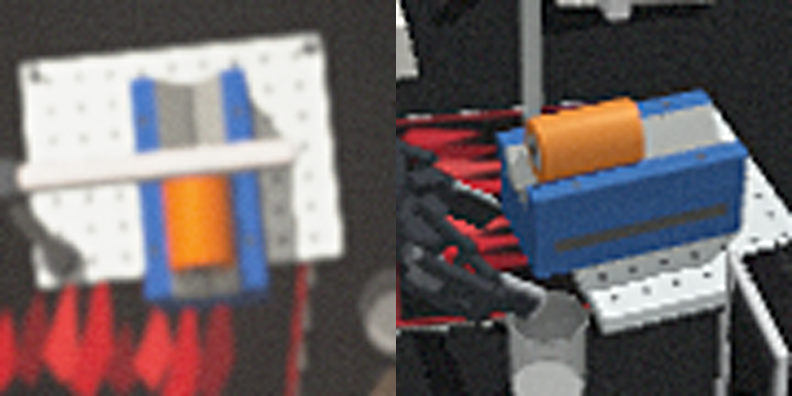

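```bash
python3 -c "
from bench import arm
print(arm.job_done())"
```

```text
the job is handed in; nothing more can be done
None
```

The job is handed in: the V-block lies groove-up on the plate with its foot end at the front edge, overhanging it by about 36 mm. The roller sits in the groove with its whole length on the block. Lowering the roller, the fingertips met the block's top with about 25 N, so I let it drop the last 7 mm or so. The lamp bar and bystanders were not touched as far as I could see, and the clock read about 20.6 s.

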